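# Fill the table caddy

## Robot

A 7-joint arm with a two-finger parallel gripper is mounted at the origin on the work surface. World frame = base frame: x ahead of the robot, y to its left, z up, the work surface at z = 0. Lengths are in m, angles in rad, forces in N, time in s.
With the tool pointing down it reaches from about 0.35 to 0.9 m from the base axis. Payload 8.1 kg.
Tool frame: the origin (TCP) lies at the very end of the fingers, on their centre line; the grasp point (between the pads) lies 19 mm behind it (env.tcp_to_grasp is the distance from the TCP to the grasp point, in m); z points along the fingers, y is the line along which they close (so a half turn about z gives the same grasp; the last joint's range is limited). The gripper opens to 92 mm and grips with 3 to 60 N. Pads are 19 mm wide; open, the fingers measure 130 mm over their backs; the gripper's body (75 mm by 190 mm) begins 47 mm behind the grasp point.
Start: joints at [1.018, 0.434, 0.025, 1.573, -0.012, 1.134, -0.075], TCP at [0.272, -0.563, 0.227] pointing down, gripper open.
Joint ranges: [-2.62, 2.62], [-0.44, 2.09], [-1.27, 1.32], [0.08, 2.57], [-1.32, 4.46], [0.12, 2], [-2.74, 2.74]. Speed limits (rad/s): [2.22, 2.22, 3.01, 3.01, 3.14, 3.14, 3.14].

## Interface

Orientations are given as a unit quaternion [w, x, y, z].
In Python, from workcell import env, capture, get_calibration gives the robot as it stands.
- The arm moves only by the tool carry_out, never from a script. Its argument "plan" is a list of rows, each a list of 7 numbers: the shift along the tool's x, y, z in units of 30 mm (1.0 is 30 mm), then the turn, a rotation vector about the tool's x, y, z in degrees, then the opening, from -1 (shut) to 1 (fully open). In form: [[tx, ty, tz, rx, ry, rz, grip], ...]. A call has 1 to 10 rows; each row shifts and turns the commanded pose from where the row before left it, along the tool's axes as they then stand; what a row does not reach is not made up. A row lasts 1/12 s, in which the tool goes at most 41.7 mm and 7.16 degrees, less where a joint would pass 70% of its speed; a pose out of reach is approached as far as the arm can. A call is refused whole if a number of a shift passes 1 or a number of a turn 7.16, either way. A call with a gripper value outside its range is refused whole. The fingers move at their own pace and stop on an object; "force" is the grip in N (left out, the last holds). Time passes only in rows, so rows that do not move let the fingers close. It gives the time, the measured TCP pose, the force, the opening and the grip force at its end, in the units of the state.
- env.state(): the state, without advancing time (a new reading comes with each control period).
- capture(name): name is "scene" or "top" or "wrist"; returns the picture (400x640x3 uint8, blue, green, red); there is no depth.
- get_calibration(name): a dict with "intrinsics" (3x3 intrinsics, pixels), "k1" (the pictures are not rectified: a ray, as slopes to the right and down, at radius r is drawn at 1 + k1 r^2 times it, then the intrinsics apply), "R" (3x3) and "t" (3): a world point X has camera coordinates R X + t. Camera axes: x right, y down, z forward; pixel columns grow to the right and rows downward; lengths in m; the calibration is good to about 2 mm. A picture is of the moment at which its call begins: read the wrist's pose just before it. get_calibration takes no time and is no camera call; for the wrist camera it gives the pose at the moment of the call.
- env.sign_off(): hands the job in; it is judged then, once.
The state is a dict: "time_s": time; "q": joint angles; "joint_velocities": joint speeds; "effort": joint torques, N m; "eef_pos": TCP position; "tcp_rot": TCP orientation; "force": force on the tool from outside, world axes, zero at the start; "torque": the same for the moment, N m; "finger_gap": opening from 0.0 (shut) to 1.0 (fully open); "gripper_force": force on a finger pad.
Only numpy, scipy, OpenCV 4.12 (cv2) and the standard library are available. Lean on these libraries where they do the work, as an engineer would, in place of code of your own. Each camera call takes 0.05 s, during which the arm holds its last target. There are 200 camera calls.

## Task

Fill the wooden caddy for lunch with four things, standing upright one to a compartment: the lidded jar in the widest compartment, then along the row the square tin, the pepper mill, and the slim salt shaker in the narrowest one at the other end. Set each one down on the caddy's floor without dropping it or knocking it over, and leave the lidless jar, the oblong tin, the fat shaker, the bottle and the mug where they stand.

Things in the scene. Friction and masses are not known exactly. Their poses are not given: they have to be found in the camera images.
- caddy: open wooden caddy, fixed, 88 (its x) x 278 (its y) x 38 mm high, floor 5 mm thick, walls and dividers 4 mm. Origin: centre of underside, z up. Four compartments in a row along y, each 80 mm in x, narrowing from the +y to the -y end: 80 mm wide in y (centre y = +95 mm), 66 mm (y = +18 mm), 60 mm (y = -49 mm), 52 mm (y = -109 mm)
- jar: round terracotta jar closed with a flat light-wood lid, 62 mm diameter, 84 mm tall (straight side up to 70 mm, lid 58 mm diameter above). Origin: centre of the underside, z up
- tin: square metal tin with a lid, 46 x 46 mm, 86 mm tall (straight side up to 74 mm, lid 44 mm above), sides along its x and y. Origin: centre of the underside, z up
- mill: turned dark-wood pepper mill, 106 mm tall: foot 46 mm diameter, waist 34 mm at 45 mm height, straight head 44 mm diameter from 66 to 94 mm height, small steel knob on top. Origin: centre of the underside, z up
- shaker: slim salt shaker, 36 mm diameter, 84 mm tall: white ceramic with a domed steel cap (cap from 62 mm up, straight to 76 mm). Origin: centre of the underside, z up
- open_jar: look-alike that stays: terracotta jar like the other but open, without lid, 62 mm diameter, 74 mm tall. Origin: centre of the underside, z up
- oblong_tin: look-alike that stays: metal tin that is oblong, not square, 46 mm (x) by 74 mm (y), 86 mm tall. Origin: centre of the underside, z up
- fat_shaker: look-alike that stays: thick white shaker with domed steel cap, 58 mm diameter, 98 mm tall. Origin: centre of the underside, z up
- bottle: bystander: green glass bottle, 64 mm diameter, 200 mm tall. Origin: centre of the underside, z up
- mug: bystander: blue ceramic mug, 80 mm diameter, 90 mm tall, handle towards its y. Origin: centre of the underside, z up
There are look-alikes about, which are no part of the job. Leave any purple look-alike of the tin alone.

How it is judged:
By the outcome, as a careful person would: the job done as asked, in the order asked, and still so for the second after the job is handed in, with the robot touching nothing.
It also fails if it takes over 112 s, if anything falls off the work surface, if the arm or the gripper's body presses on something with over 40 N, if the wrist force passes 120 N, or if a joint passes its speed limit or range.

## Working session

There is one attempt and no reset: what is moved stays moved. The work goes in short steps, Python scripts to look and compute and a tool call to move; the robot and the scene stay as the last step left them, time stands still between calls to the robot, and variables do not carry over. Pictures are saved under pics/ and viewed, at most 14 in all, crops included, and the job is handed in when it is done.

Besides the shell and the picture viewer there is one more tool, called after "Call:" as a command line: name --pt "numbers of a row" for each row, then --argument value for the rest. carry_out: Moves the arm, as the interface text tells. Its arguments: {"type":"object","properties":{"plan":{"type":"array","items":{"type":"array","items":{"type":"number"}}},"force":{"type":"number"}},"required":["plan"]}

```bash
mkdir -p pics; ls; python3 - <<'E'
from workcell import env,capture,get_calibration
import cv2,numpy as np
s=env.state();print({k:np.round(s[k],3).tolist() for k in s}, env.tcp_to_grasp)
for n in("scene","top"):
    cv2.imwrite(f"pics/{n}0.png",capture(n));c=get_calibration(n);print(n,{k:np.round(c[k],3).tolist() for k in c})
E
```

```text
pics
{'time_s': 0.0, 'q': [1.018, 0.435, 0.025, 1.574, -0.012, 1.134, -0.075], 'joint_velocities': [-0.001, -0.0, 0.0, 0.001, 0.0, 0.001, -0.002], 'effort': [-0.0, -66.784, 0.985, -31.446, -0.06, 0.043, 0.0], 'eef_pos': [0.271, -0.562, 0.226], 'tcp_rot': [-0.001, 0.975, 0.223, -0.0], 'force': [0.091, 0.155, -0.599], 'torque': [-0.019, 0.014, 0.012], 'gripper_force': 0.0, 'finger_gap': 1.002} 0.0188
scene {'intrinsics': [[452.842, 0.0, 322.929], [0.0, 452.842, 203.821], [0.0, 0.0, 1.0]], 'k1': -0.108, 'R': [[-0.871, 0.49, 0.013], [0.263, 0.49, -0.831], [-0.414, -0.721, -0.556]], 't': [0.461, -0.106, 1.485]}
top {'intrinsics': [[370.33, 0.0, 321.768], [0.0, 370.33, 196.635], [0.0, 0.0, 1.0]], 'k1': -0.067, 'R': [[0.027, -0.999, 0.018], [-0.985, -0.03, -0.17], [0.171, -0.013, -0.985]], 't': [-0.012, 0.534, 1.089]}
```

View pics/top0.png

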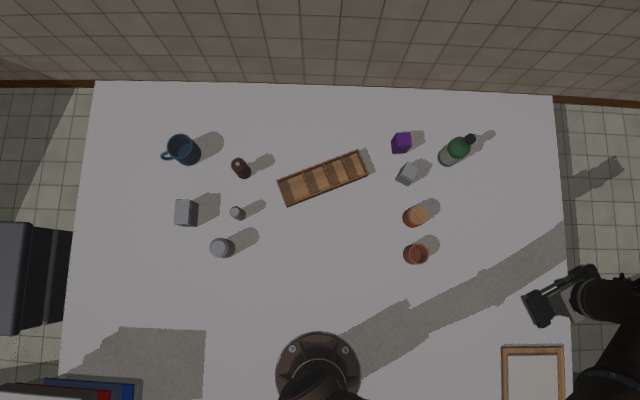

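View pics/scene0.png

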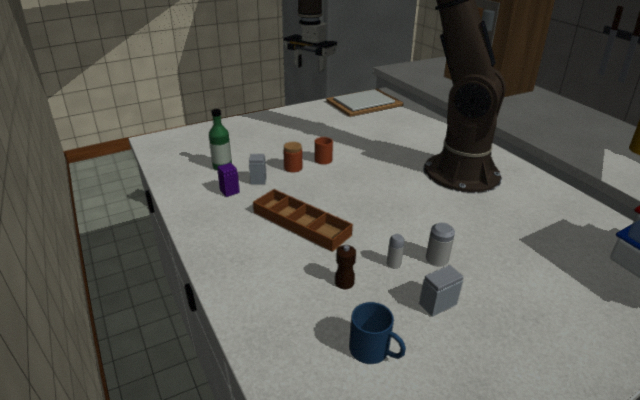

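Top view candidates:
- **Jar:** lidded (416,215), not the open one at (416,254).
- **Tin:** square grey (407,173), not purple (401,142) or oblong (186,212).
- **Mill:** (241,168).
- **Shaker:** slim (237,213), not fat (222,247).

I'll check these in close crops.

```bash
python3 - <<'E'
import cv2,numpy as np
t=cv2.imread("pics/top0.png")
def crop(im,x,y,w,h,s,n):
    c=cv2.resize(im[y:y+h,x:x+w],None,fx=s,fy=s,interpolation=cv2.INTER_CUBIC)
    c=cv2.convertScaleAbs(c,alpha=1.4)
    for i in range(0,w,10): cv2.line(c,(i*s,0),(i*s,6 if i%50 else 14),(0,0,255),1); cv2.putText(c,str(x+i),(i*s,20),0,.35,(0,0,255))
    for j in range(0,h,10): cv2.line(c,(0,j*s),(6,j*s),(0,0,255),1); cv2.putText(c,str(y+j),(8,j*s+4),0,.35,(0,0,255))
    cv2.imwrite("pics/"+n,c)
crop(t,380,125,100,145,4,"c_right.png")
crop(t,205,145,65,115,5,"c_left.png")
crop(t,270,140,110,75,7,"c_cad.png")
E
```

```text
(no output)
```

View pics/c_right.png

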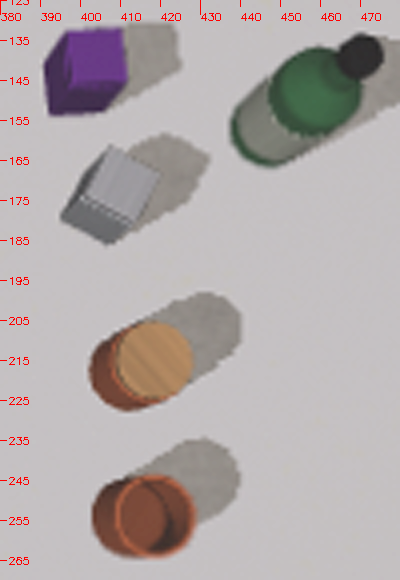

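View pics/c_left.png

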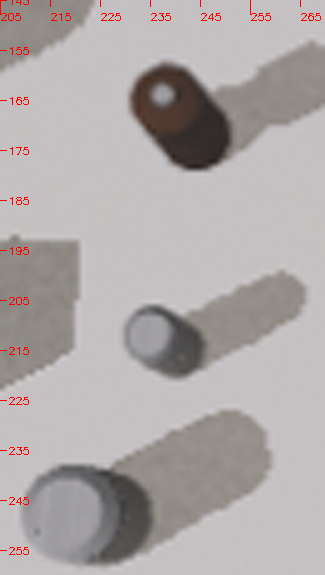

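View pics/c_cad.png

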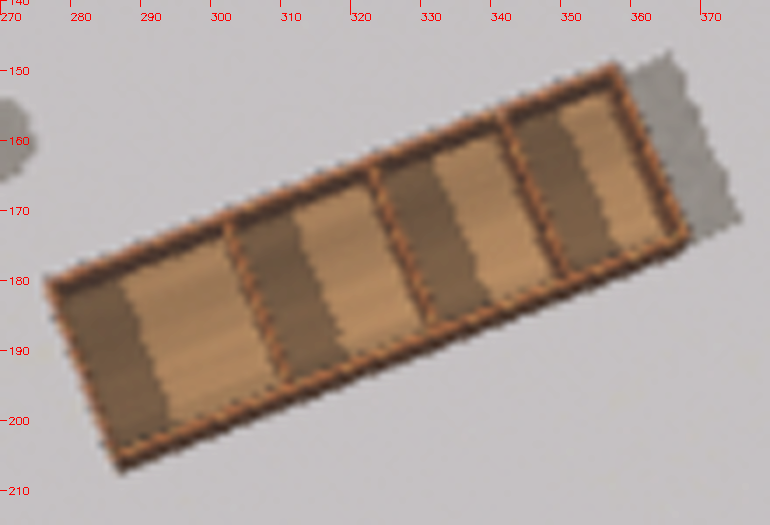

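The crops confirm the choices: lidded jar top at about (415.5,215), square tin lid centre (410.4,171.1), mill knob (237.4,163.8) and slim shaker cap (235.4,211.8). The caddy's wide end is on the left, with rim corners at about (277,180.7), (286.9,205.7), (357.9,149.3) and (368.6,173.9).

```bash
cat > h.py <<'E'
import cv2,numpy as np
from scipy.spatial.transform import Rotation as Ro
from scipy.optimize import least_squares
from workcell import env,capture,get_calibration
def w(uv,z,c):
    n=cv2.undistortPoints(np.array(uv,float).reshape(-1,1,2),np.array(c["intrinsics"]),np.array([c["k1"],0,0,0.]))[:,0]
    R=np.array(c["R"]);o=-R.T@np.array(c["t"]);d=np.c_[n,np.ones(len(n))]@R
    return (o+d*((z-o[2])/d[:,2])[:,None])[:,:2]
def px(X,c):
    return cv2.projectPoints(np.array(X,float).reshape(-1,1,3),cv2.Rodrigues(np.array(c["R"]))[0],np.array(c["t"],float),np.array(c["intrinsics"]),np.array([c["k1"],0,0,0.]))[0][:,0]
def go(x,y,z,yaw):
    """shift (30mm units, tool axes) and turn to get tool-down with closing axis y at world angle yaw(deg)"""
    s=env.state();q=np.array(s["tcp_rot"]);R=Ro.from_quat(q[[1,2,3,0]])
    a=np.radians(yaw);yy=np.array([np.cos(a),np.sin(a),0]);zz=np.array([0,0,-1.]);
    best=None
    for k in(1,-1):
        G=Ro.from_matrix(np.c_[np.cross(k*yy,zz),k*yy,zz]);r=(R.inv()*G)
        if best is None or r.magnitude()<best[0].magnitude(): best=(r,k)
    d=R.inv().apply(np.array([x,y,z])-s["eef_pos"])/.03
    print("t",round(s["time_s"],2),"q",np.round(s["q"],2),"pos",np.round(s["eef_pos"],4),"shift(now axes)",np.round(d,2),"turn",np.round(np.degrees(best[0].as_rotvec()),2),"| shift after turn",np.round(best[0].inv().apply(d),2),"gap",round(s["finger_gap"],3),"F",np.round(s["force"],1))
E
python3 - <<'E'
from h import *
c=get_calibration("top")
for n,uv,z in[("jar",(415.5,215),.084),("tin",(410.4,171.1),.086),("mill",(237.4,163.8),.106),("shaker",(235.4,211.8),.08),("open",(418,254),.074),("purple",(404,138.5),.086),("bottlecap",(469.5,138.5),.2),("fat",(219,247),.09)]: print(n,w(uv,z,c).round(3))
T=w([(408,161.5),(419.75,169),(412.75,180.75),(401,173.25)],.086,c)
for i in range(4): d=T[(i+1)%4]-T[i]; print("tin edge",np.hypot(*d).round(4),np.degrees(np.arctan2(d[1],d[0])).round(1))
# caddy: corners at z=.038
P=w([(276.9,180.7),(286.9,205.7),(368.6,173.9),(357.9,149.3)],.038,c)
L=np.array([(44,139),(-44,139),(-44,-139),(44,-139)])/1e3
rot=lambda p,L:L@np.array([[np.cos(p[2]),np.sin(p[2])],[-np.sin(p[2]),np.cos(p[2])]])+p[:2]
r=least_squares(lambda p:(rot(p,L)-P).ravel(),[P[:,0].mean(),P[:,1].mean(),0.2]);p=r.x
print("caddy",p.round(4),np.degrees(p[2]).round(1),"res mm",(r.fun*1e3).round(1))
print("comps",rot(p,np.array([(0,.095),(0,.018),(0,-.049),(0,-.109)])).round(4).tolist())
E
```

```text
jar [[ 0.481 -0.275]]
tin [[ 0.613 -0.261]]
mill [[0.614 0.255]]
shaker [[0.475 0.257]]
open [[ 0.367 -0.284]]
purple [[ 0.716 -0.243]]
bottlecap [[ 0.683 -0.4  ]]
fat [[0.37  0.296]]
tin edge 0.042 -121.9
tin edge 0.0432 149.2
tin edge 0.0417 58.2
tin edge 0.0433 -30.4
caddy [0.5972 0.0011 0.4096] 23.5 res mm [ 0.7  2.3 -2.6  1.7  0.  -2.4  1.8 -1.7]
comps [[0.5594, 0.0883], [0.5901, 0.0176], [0.6167, -0.0438], [0.6406, -0.0988]]
```

```bash
python3 - <<'E'
from h import *
go(.481,-.275,.20,-66.5)
c=get_calibration("wrist");print({k:np.round(c[k],3).tolist() for k in c})
E
```

```text
t 0.1 q [ 1.02  0.44  0.02  1.57 -0.01  1.13 -0.08] pos [ 0.2715 -0.5625  0.226 ] shift(now axes) [10.46 -5.59  0.87] turn [-0.08  0.01  2.27] | shift after turn [10.23 -6.    0.87] gap 1.0 F [-0.1 -0.1  0.3]
{'intrinsics': [[291.956, 0.0, 323.555], [0.0, 291.956, 202.126], [0.0, 0.0, 1.0]], 'k1': -0.04, 'R': [[0.434, -0.901, -0.001], [-0.86, -0.415, 0.298], [-0.269, -0.128, -0.955]], 't': [-0.624, -0.037, 0.392]}
```

Call:
carry_out --pt "1 -0.58 0.08 0 0 0.23 1" --pt "1 -0.58 0.08 0 0 0.23 1" --pt "1 -0.58 0.08 0 0 0.23 1" --pt "1 -0.58 0.08 0 0 0.23 1" --pt "1 -0.58 0.08 0 0 0.23 1" --pt "1 -0.58 0.08 0 0 0.23 1" --pt "1 -0.58 0.08 0 0 0.23 1" --pt "1 -0.58 0.08 0 0 0.23 1" --pt "1 -0.58 0.08 0 0 0.23 1" --pt "1 -0.58 0.08 0 0 0.23 1"

```text
time_s: 0.93
eef_pos: [0.4719, -0.2778, 0.2024]
tcp_rot: [-0.0, 0.979, 0.203, -0.0]
force: [-0.7, -1.3, 0.4]
finger_gap: 1.003
gripper_force: 0.0
```

```bash
python3 - <<'E'
from h import *
go(.481,-.275,.20,-66.5)
im=capture("wrist");cv2.imwrite("pics/w1.png",im);c=get_calibration("wrist")
go(.481,-.275,.20,-66.5)
print(px([(.481,-.275,.084),(.481,-.275,0)],c))
E
```

```text
t 0.93 q [ 0.5   0.34 -0.09  1.79  0.04  1.02 -0.76] pos [ 0.4719 -0.2778  0.2024] shift(now axes) [0.32 0.04 0.08] turn [-0.01  0.02 -0.05] | shift after turn [0.32 0.04 0.08] gap 1.003 F [-0.7 -1.3  0.4]
t 0.98 q [ 0.5   0.34 -0.1   1.79  0.03  1.02 -0.77] pos [ 0.4767 -0.2701  0.202 ] shift(now axes) [0.06 0.21 0.07] turn [-0.18 -0.2   0.42] | shift after turn [0.07 0.21 0.07] gap 1.001 F [3.1 6.1 0.5]
[[330.08671847 195.49203012]
 [328.85109175 177.32959912]]
```

View pics/w1.png

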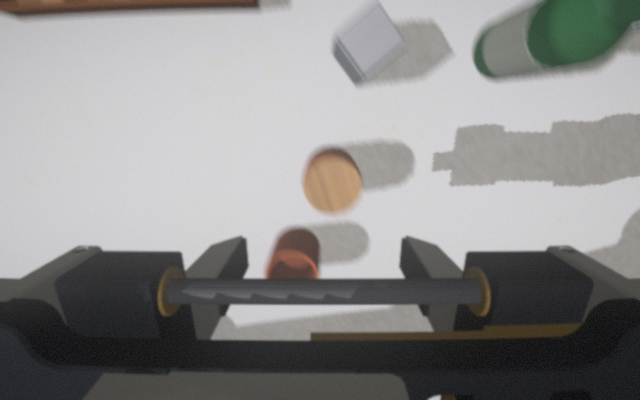

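The lidded jar's lid is at about (332,181), blurred because the arm was still moving. I'll settle and measure again.

Call:
carry_out --pt "0 0 0 0 0 0 1" --pt "0 0 0 0 0 0 1" --pt "0 0 0 0 0 0 1"

```text
time_s: 1.23
eef_pos: [0.4705, -0.2804, 0.2025]
tcp_rot: [0.0, 0.979, 0.203, -0.0]
force: [0.4, -0.1, -0.5]
finger_gap: 1.0
gripper_force: 0.0
```

```bash
cat >> h.py <<'E'
def look(fn):
    c=get_calibration("wrist");im=capture("wrist");cv2.imwrite("pics/"+fn,im);return im,c
def blob(im,lo,hi,near,r=70):
    m=cv2.inRange(cv2.cvtColor(im,cv2.COLOR_BGR2HSV),lo,hi);k=np.zeros_like(m);cv2.circle(k,tuple(int(a) for a in near),r,255,-1)
    n,l,s,ce=cv2.connectedComponentsWithStats(m&k);i=1+np.argmax(s[1:,4]);return ce[i],s[i]
E
python3 - <<'E'
from h import *
im,c=look("w2.png");g=px([(.481,-.275,.084)],c)[0];print(g, cv2.cvtColor(im,cv2.COLOR_BGR2HSV)[int(g[1]),int(g[0])])
b=blob(im,(8,60,120),(25,255,255),g);print(b, w([b[0]],.084,c))
go(.481,-.275,.20,-66.5)
E
```

```text
[322.5295425  185.16094701] [ 14  91 173]
(array([332.21930473, 185.10096154]), array([ 303,  155,   59,   60, 2704], dtype=int32)) [[ 0.48480289 -0.28365543]]
t 1.28 q [ 0.51  0.34 -0.09  1.79  0.04  1.02 -0.76] pos [ 0.4705 -0.2807  0.2026] shift(now axes) [ 0.4  -0.03  0.09] turn [ 0.01  0.05 -0.16] | shift after turn [ 0.4  -0.03  0.09] gap 0.999 F [0.2 0.8 0.2]
```

Call:
carry_out --pt "0.4 0.28 0 0 0 0 1" --pt "0 0 0.8 0 0 0 1" --pt "0 0 0.9 0 0 0 1" --pt "0 0 0.9 0 0 0 1" --pt "0 0 0.9 0 0 0 1" --pt "0 0 0.9 0 0 0 1" --pt "0 0 0.7 0 0 0 1" --pt "0 0 0.42 0 0 0 1" --pt "0 0 0 0 0 0 1" --pt "0 0 0 0 0 0 1"

```text
time_s: 2.12
eef_pos: [0.4848, -0.2832, 0.0368]
tcp_rot: [-0.0, 0.979, 0.202, -0.001]
force: [-0.1, 0.3, -0.3]
finger_gap: 1.001
gripper_force: 0.0
```

Call:
carry_out --pt "0 0 0 0 0 0 0" --pt "0 0 0 0 0 0 -0.5" --pt "0 0 0 0 0 0 -1" --pt "0 0 0 0 0 0 -1" --pt "0 0 0 0 0 0 -1" --pt "0 0 0 0 0 0 -1" --force 25

```text
time_s: 2.62
eef_pos: [0.4862, -0.2826, 0.0377]
tcp_rot: [0.0, 0.979, 0.203, 0.0]
force: [-0.1, 0.2, 3.6]
finger_gap: 0.669
gripper_force: 25.0
```

Call:
carry_out --pt "0 0 -0.3 0 0 0 -1" --pt "0 0 -0.7 0 0 0 -1" --pt "0 0 -0.9 0 0 0 -1" --pt "0 0 -0.9 0 0 0 -1" --pt "0 -0.3 -0.9 0 0 0 -1" --pt "0.2 -0.6 -0.9 0 0 0 -1" --pt "0.4 -0.8 -0.6 0 0 0 -1" --pt "0.4 -0.9 0 0 0 0 -1" --pt "0.4 -0.9 0 0 0 0 -1" --pt "0.4 -0.9 0 0 0 0 -1"

```text
time_s: 3.45
eef_pos: [0.482, -0.1383, 0.1937]
tcp_rot: [0.0, 0.979, 0.203, -0.0]
force: [0.2, -0.9, -3.4]
finger_gap: 0.673
gripper_force: 25.0
```

Call:
carry_out --pt "0.4 -0.9 0 0 0 0 -1" --pt "0.4 -0.9 0 0 0 0 -1" --pt "0.25 -0.7 0 0 0 0 -1" --pt "0 -0.3 0 0 0 0 -1" --pt "0 0 0 0 0 0 -1" --pt "0 0 0 0 0 0 -1" --pt "0 0 0 0 0 0 -1" --pt "0 0 0 0 0 0 -1"

```text
time_s: 4.12
eef_pos: [0.4781, -0.0516, 0.1931]
tcp_rot: [0.0, 0.979, 0.202, -0.0]
force: [-0.1, 0.1, -3.7]
finger_gap: 0.668
gripper_force: 25.0
```

```bash
python3 - <<'E'
from h import *
im,c=look("w3.png");go(.5594,.0883,.19,-66.5)
print(px([(.5594,.0883,.005),(.6167,-.0438,.005)],c).round(0))
E
```

```text
t 4.17 q [ 0.16  0.25 -0.2   1.95  0.06  0.95 -1.23] pos [ 0.4781 -0.0514  0.1931] shift(now axes) [ 4.33 -3.2   0.1 ] turn [ 0.02  0.02 -0.15] | shift after turn [ 4.34 -3.19  0.1 ] gap 0.671 F [ 0.3  0.2 -3.8]
[[235.  65.]
 [367.  64.]]
```

View pics/w3.png

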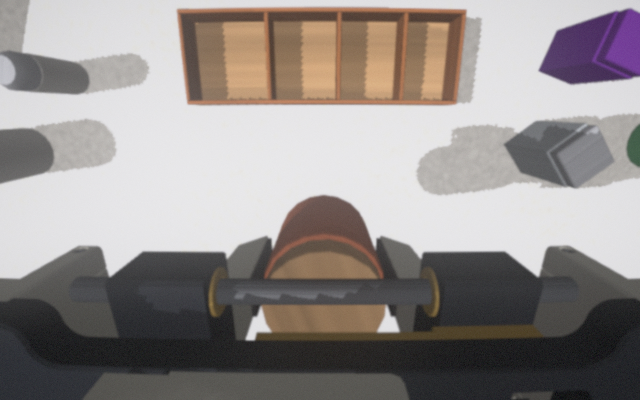

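The caddy rim's outer corners are at about (178,10), (187,103), (459,103) and (466,10).

```bash
cat >> h.py <<'E'
L=np.array([(44,139),(-44,139),(-44,-139),(44,-139)])/1e3
rot=lambda p,L:L@np.array([[np.cos(p[2]),np.sin(p[2])],[-np.sin(p[2]),np.cos(p[2])]])+p[:2]
E
python3 - <<'E'
from h import *
c=get_calibration("wrist")
P=w([(178,10),(187,103),(459,103),(466,10)],.038,c)
r=least_squares(lambda p:(rot(p,L)-P).ravel(),[.597,0,.4]);p=r.x
print("caddy",p.round(4),np.degrees(p[2]).round(1),"res mm",(r.fun*1e3).round(1))
C=rot(p,np.array([(0,.095),(0,.018),(0,-.049),(0,-.109)])).round(4);print(C.tolist())
go(*C[0],.19,np.degrees(p[2])-90)
im=cv2.imread("pics/w3.png")
q=cv2.resize(im[0:112,165:485],None,fx=2.5,fy=2.5,interpolation=cv2.INTER_CUBIC)
for u,v in px(np.c_[rot(p,L),[.038]*4],c): cv2.circle(q,(int((u-165)*2.5),int(v*2.5)),3,(0,255,0),1)
cv2.imwrite("pics/w3c.png",q)
E
```

```text
caddy [0.5997 0.0018 0.4078] 23.4 res mm [ 0.7  1.4 -1.1 -1.1 -1.6  0.8  2.  -1.1]
[[0.562, 0.089], [0.5925, 0.0183], [0.6191, -0.0432], [0.6429, -0.0983]]
t 4.17 q [ 0.16  0.25 -0.2   1.95  0.06  0.95 -1.23] pos [ 0.4781 -0.0514  0.1931] shift(now axes) [ 4.42 -3.19  0.1 ] turn [ 0.02  0.02 -0.02] | shift after turn [ 4.42 -3.19  0.1 ] gap 0.671 F [ 0.3  0.2 -3.8]
```

View pics/w3c.png

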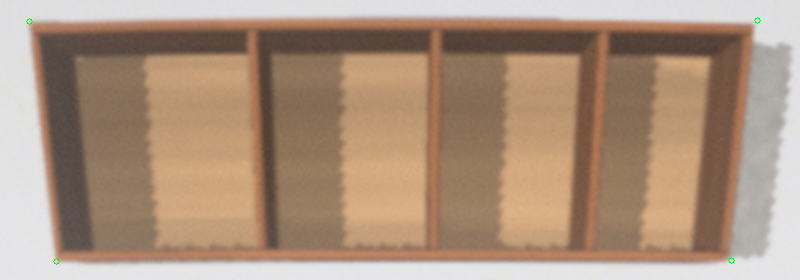

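Call:
carry_out --pt "0.5 -0.35 0 0 0 0 -1" --pt "0.9 -0.65 0 0 0 0 -1" --pt "0.9 -0.65 0 0 0 0 -1" --pt "0.9 -0.65 0 0 0 0 -1" --pt "0.8 -0.6 0 0 0 0 -1" --pt "0.38 -0.29 0.4 0 0 0 -1" --pt "0 0 0.8 0 0 0 -1" --pt "0 0 0.8 0 0 0 -1" --pt "0 0 0.8 0 0 0 -1" --pt "0 0 0.5 0 0 0 -1"

```text
time_s: 5.0
eef_pos: [0.5597, 0.0887, 0.0915]
tcp_rot: [0.0, 0.979, 0.203, -0.001]
force: [0.4, 0.6, -3.9]
finger_gap: 0.672
gripper_force: 25.0
```

Call:
carry_out --pt "0 0 0.3 0 0 0 -1" --pt "0 0 0 0 0 0 -1" --pt "0 0 0 0 0 0 -1"

```text
time_s: 5.25
eef_pos: [0.5609, 0.0896, 0.0852]
tcp_rot: [0.0, 0.979, 0.203, -0.0]
force: [-0.2, -0.7, -2.9]
finger_gap: 0.672
gripper_force: 25.0
```

```bash
python3 - <<'E'
from h import *
go(.5607,.0887,.0435,-66.6)
E
```

```text
t 5.25 q [-0.09  0.51 -0.22  1.86  0.15  0.79 -1.55] pos [0.5609 0.0896 0.0852] shift(now axes) [-0.02  0.02  1.39] turn [0.   0.02 0.02] | shift after turn [-0.02  0.02  1.39] gap 0.672 F [-0.2 -0.7 -2.9]
```

Call:
carry_out --pt "0 0 0.4 0 0 0 -1" --pt "0 0 0.4 0 0 0 -1" --pt "0 0 0.3 0 0 0 -1" --pt "0 0 0.2 0 0 0 -1" --pt "0 0 0.08 0 0 0 -1" --pt "0 0 0 0 0 0 -1" --pt "0 0 0 0 0 0 -1"

```text
time_s: 5.83
eef_pos: [0.561, 0.0901, 0.0442]
tcp_rot: [-0.0, 0.979, 0.203, 0.0]
force: [1.4, 0.9, -4.4]
finger_gap: 0.672
gripper_force: 25.0
```

Not quite in contact yet: I'll lower it the last 1.5 mm.

Call:
carry_out --pt "0 0 0.03 0 0 0 -1" --pt "0 0 0.02 0 0 0 -1" --pt "0 0 0 0 0 0 -1"

```text
time_s: 6.08
eef_pos: [0.561, 0.0902, 0.0428]
tcp_rot: [0.0, 0.979, 0.203, 0.001]
force: [-0.7, 0.3, 0.2]
finger_gap: 0.672
gripper_force: 25.0
```

Call:
carry_out --pt "0 0 0 0 0 0 0.5" --pt "0 0 0 0 0 0 0.75" --pt "0 0 0 0 0 0 0.75" --pt "0 0 -0.4 0 0 0 0.75" --pt "0 0 -0.8 0 0 0 0.75" --pt "0 0 -0.9 0 0 -7.1 0.75" --pt "0 0 -0.9 0 0 -7.1 0.75" --pt "0 0 -0.9 0 0 -7.1 0.75" --pt "0 0 -0.9 0 0 -7.1 1" --pt "0 0 -0.5 0 0 -7.1 1"

```text
time_s: 6.92
eef_pos: [0.5616, 0.0904, 0.2055]
tcp_rot: [0.001, 0.869, 0.495, 0.002]
force: [0.4, -0.4, -0.1]
finger_gap: 0.969
gripper_force: 0.0
```

Call:
carry_out --pt "-0.5 0.4 0 0 0 0 1" --pt "-0.97 0.8 0 0 0 0 1" --pt "-0.97 0.8 0 0 0 0 1" --pt "-0.97 0.8 0 0 0 0 1" --pt "-0.97 0.8 0 0 0 0 1" --pt "-0.97 0.8 0 0 0 0 1" --pt "-0.97 0.8 0 0 0 0 1" --pt "-0.97 0.8 0 0 0 0 1" --pt "-0.97 0.8 0 0 0 0 1" --pt "-0.87 0.7 0 0 0 0 1"

```text
time_s: 7.75
eef_pos: [0.612, -0.2636, 0.2024]
tcp_rot: [0.001, 0.871, 0.492, 0.0]
force: [0.0, 0.4, 1.3]
finger_gap: 0.997
gripper_force: 0.0
```

Call:
carry_out --pt "0 0 0 0 0 0 1" --pt "0 0 0 0 0 0 1" --pt "0 0 0 0 0 0 1" --pt "0 0 0 0 0 0 1"

```text
time_s: 8.08
eef_pos: [0.6125, -0.2587, 0.2018]
tcp_rot: [-0.0, 0.87, 0.493, 0.0]
force: [0.2, 1.1, 0.0]
finger_gap: 0.994
gripper_force: 0.0
```

```bash
python3 - <<'E'
from h import *
im,c=look("w4.png");go(.613,-.261,.2,-31)
print(px([(.613,-.261,.086)],c))
cv2.imwrite("pics/top1.png",capture("top"))
t=cv2.imread("pics/top1.png")[135:215,265:385];t=cv2.resize(t,(480,320),interpolation=cv2.INTER_CUBIC)
w4=cv2.resize(im[60:320,180:480],None,fx=1,fy=1)
cv2.imwrite("pics/m4.png",np.vstack([cv2.copyMakeBorder(t,0,0,0,160,0),im[40:310,:]]))
E
```

```text
t 8.13 q [ 0.51  0.54 -0.3   1.48  0.17  1.15 -0.36] pos [ 0.6125 -0.2587  0.2018] shift(now axes) [-0.06  0.05  0.06] turn [ 0.01 -0.05  0.11] | shift after turn [-0.06  0.05  0.06] gap 1.0 F [ 0.1 -0.3  0.5]
[[325.09304189 199.19756539]]
```

View pics/m4.png

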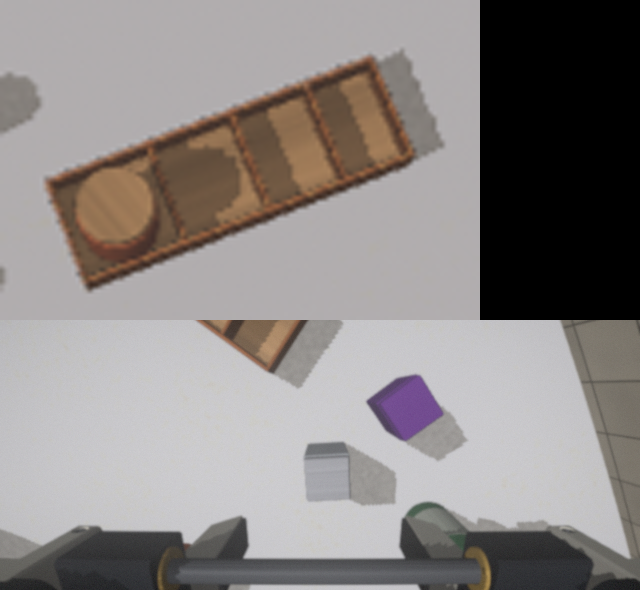

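The jar stands upright in the widest compartment. The square tin's lid is centred near (328,199) in the wrist view, about 3 px right of the prediction, and its edges line up with the fingers. I'm descending on it.

Call:
carry_out --pt "-0.06 0.13 0 0 0 0 1" --pt "0 0 0.8 0 0 0 1" --pt "0 0 0.9 0 0 0 1" --pt "0 0 0.9 0 0 0 1" --pt "0 0 0.9 0 0 0 1" --pt "0 0 0.9 0 0 0 1" --pt "0 0 0.7 0 0 0 1" --pt "0 0 0.33 0 0 0 1" --pt "0 0 0 0 0 0 1" --pt "0 0 0 0 0 0 1"

```text
time_s: 9.02
eef_pos: [0.615, -0.264, 0.0388]
tcp_rot: [-0.0, 0.87, 0.492, 0.0]
force: [0.5, -0.6, 0.9]
finger_gap: 1.001
gripper_force: 0.0
```

Call:
carry_out --pt "0 0 0 0 0 0 0.4" --pt "0 0 0 0 0 0 0.2" --pt "0 0 0 0 0 0 0" --pt "0 0 0 0 0 0 -1" --pt "0 0 0 0 0 0 -1" --pt "0 0 0 0 0 0 -1" --pt "0 0 0 0 0 0 -1" --force 25

```text
time_s: 9.6
eef_pos: [0.6146, -0.2643, 0.0385]
tcp_rot: [0.0, 0.871, 0.492, 0.0]
force: [-0.8, -0.1, -0.9]
finger_gap: 0.541
gripper_force: 0.0
```

Call:
carry_out --pt "0 0 0 0 0 0 -1" --pt "0 0 0 0 0 0 -1" --pt "0 0 0 0 0 0 -1"

```text
time_s: 9.85
eef_pos: [0.6146, -0.2642, 0.0384]
tcp_rot: [-0.0, 0.871, 0.492, -0.0]
force: [-0.7, 0.7, 1.0]
finger_gap: 0.506
gripper_force: 24.5
```

Call:
carry_out --pt "0 0 -0.3 0 0 0 -1" --pt "0 0 -0.7 0 0 0 -1" --pt "0 0 -0.9 0 0 -6.8 -1" --pt "0 0 -0.9 0 0 -6.8 -1" --pt "0 0 -0.9 0 0 -6.8 -1" --pt "0 0 -0.9 0 0 -6.8 -1" --pt "0 0 -0.5 0 0 -6.8 -1" --pt "0 0 0 0 0 -6.8 -1" --pt "0 0 0 0 0 -6.8 -1" --pt "0 0 0 0 0 -6.8 -1"

```text
time_s: 10.68
eef_pos: [0.6145, -0.2644, 0.1923]
tcp_rot: [0.0, 0.547, 0.837, -0.0]
force: [0.4, -0.0, -2.5]
finger_gap: 0.505
gripper_force: 24.5
```

Call:
carry_out --pt "0.5 0.15 0 0 0 0 -1" --pt "0.95 0.3 0 0 0 0 -1" --pt "0.95 0.32 0 0 0 0 -1" --pt "0.95 0.32 0 0 0 0 -1" --pt "0.95 0.32 0 0 0 0 -1" --pt "0.95 0.32 0 0 0 0 -1" --pt "0.95 0.32 0 0 0 0 -1" --pt "0.95 0.32 0 0 0 0 -1" --pt "0.95 0.32 0 0 0 0 -1" --pt "0.7 0.24 0 0 0 0 -1"

```text
time_s: 11.52
eef_pos: [0.5895, 0.0168, 0.1919]
tcp_rot: [-0.0, 0.549, 0.836, 0.0]
force: [1.3, 0.1, -2.3]
finger_gap: 0.509
gripper_force: 24.5
```

Call:
carry_out --pt "0 0 0 0 0 0 -1" --pt "0 0 0 0 0 0 -1" --pt "0 0 0 0 0 0 -1"

```text
time_s: 11.77
eef_pos: [0.5903, 0.0127, 0.1915]
tcp_rot: [0.0, 0.55, 0.835, -0.0]
force: [-0.3, -0.3, -1.5]
finger_gap: 0.508
gripper_force: 24.5
```

```bash
python3 - <<'E'
from h import *
go(.5913,.018,.0445,23.4)
E
```

```text
t 11.77 q [ 0.3   0.48 -0.6   1.67  0.3   1.08  0.02] pos [0.5903 0.0127 0.1915] shift(now axes) [0.15 0.1  4.9 ] turn [-0.02  0.04 -0.1 ] | shift after turn [0.15 0.1  4.9 ] gap 0.508 F [-0.3 -0.3 -1.5]
```

Call:
carry_out --pt "0.15 0.1 0 0 0 0 -1" --pt "0 0 0.7 0 0 0 -1" --pt "0 0 0.9 0 0 0 -1" --pt "0 0 0.9 0 0 0 -1" --pt "0 0 0.9 0 0 0 -1" --pt "0 0 0.7 0 0 0 -1" --pt "0 0 0.5 0 0 0 -1" --pt "0 0 0.25 0 0 0 -1" --pt "0 0 0.05 0 0 0 -1" --pt "0 0 0 0 0 0 -1"

```text
time_s: 12.6
eef_pos: [0.5917, 0.0179, 0.0443]
tcp_rot: [-0.0, 0.55, 0.835, -0.0]
force: [-1.2, 0.0, -0.8]
finger_gap: 0.507
gripper_force: 24.6
```

Call:
carry_out --pt "0 0 0.02 0 0 0 -1" --pt "0 0 0.01 0 0 0 -1" --pt "0 0 0 0 0 0 -1"

```text
time_s: 12.85
eef_pos: [0.592, 0.0182, 0.0441]
tcp_rot: [0.0, 0.549, 0.836, 0.0]
force: [-0.4, 0.8, -0.6]
finger_gap: 0.505
gripper_force: 24.6
```

Call:
carry_out --pt "0 0 0.03 0 0 0 -1" --pt "0 0 0 0 0 0 -1" --pt "0 0 0 0 0 0 -1"

```text
time_s: 13.1
eef_pos: [0.592, 0.0183, 0.043]
tcp_rot: [0.0, 0.549, 0.836, 0.0]
force: [-0.0, -0.6, 2.3]
finger_gap: 0.504
gripper_force: 24.6
```

Call:
carry_out --pt "0 0 0 0 0 0 0.3" --pt "0 0 0 0 0 0 0.6" --pt "0 0 0 0 0 0 0.6" --pt "0 0 -0.4 0 0 0 0.6" --pt "0 0 -0.9 0 0 0 0.6" --pt "0 0 -1 0 0 0 0.6" --pt "0 0 -1 0 0 0 1" --pt "0 0 -1 0 0 0 1" --pt "0.4 0.2 -0.9 0 0 0 1" --pt "0.8 0.45 0 0 0 0 1"

```text
time_s: 13.93
eef_pos: [0.598, 0.0564, 0.2051]
tcp_rot: [0.004, 0.552, 0.834, 0.002]
force: [1.5, -0.1, 0.7]
finger_gap: 0.989
gripper_force: 0.0
```

Call:
carry_out --pt "0.96 0.53 0 0 0 0 1" --pt "0.96 0.53 0 0 0 0 1" --pt "0.96 0.53 0 0 0 0 1" --pt "0.96 0.53 0 0 0 0 1" --pt "0.96 0.53 0 0 0 0 1" --pt "0.96 0.51 0 0 0 0 1" --pt "0 0 0 0 0 0 1" --pt "0 0 0 0 0 0 1" --pt "0 0 0 0 0 0 1" --pt "0 0 0 0 0 0 1"

```text
time_s: 14.77
eef_pos: [0.614, 0.2537, 0.1988]
tcp_rot: [0.0, 0.55, 0.835, -0.0]
force: [0.1, -0.4, -0.1]
finger_gap: 1.003
gripper_force: 0.0
```

```bash
python3 - <<'E'
from h import *
im,c=look("w5.png");go(.614,.255,.2,23.4)
print(px([(.614,.255,.106)],c))
t=capture("top")[135:215,265:385];t=cv2.resize(t,(480,320),interpolation=cv2.INTER_CUBIC)
cv2.imwrite("pics/m5.png",np.vstack([cv2.copyMakeBorder(t,0,0,0,160,0),im[40:310,:]]))
E
```

```text
t 14.82 q [-0.11  0.59 -0.6   1.46  0.35  1.19 -0.34] pos [0.6141 0.2535 0.1988] shift(now axes) [ 0.05  0.02 -0.04] turn [-0.01  0.05 -0.15] | shift after turn [ 0.05  0.02 -0.04] gap 0.999 F [-0.3  0.4 -0.1]
[[324.15607288 203.18249417]]
```

View pics/m5.png

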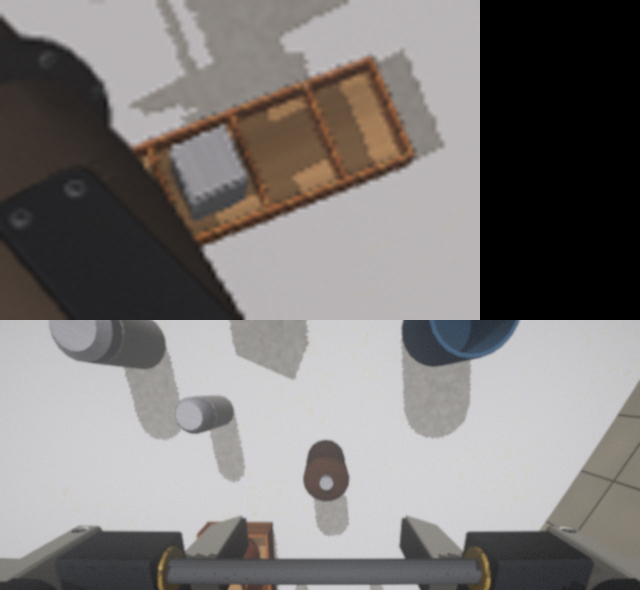

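The tin is upright and aligned in the second compartment. The mill's knob is at (326,202) against a predicted (324,203), so I'm going down.

Call:
carry_out --pt "0.07 0.08 0 0 0 0 1" --pt "0 0 0.8 0 0 0 1" --pt "0 0 0.9 0 0 0 1" --pt "0 0 0.9 0 0 0 1" --pt "0 0 0.9 0 0 0 1" --pt "0 0 0.7 0 0 0 1" --pt "0 0 0.46 0 0 0 1" --pt "0 0 0 0 0 0 1" --pt "0 0 0 0 0 0 0.7" --pt "0 0 0 0 0 0 0.4" --force 25

```text
time_s: 15.7
eef_pos: [0.6159, 0.2587, 0.0602]
tcp_rot: [0.0, 0.549, 0.836, 0.001]
force: [0.4, 0.1, 0.8]
finger_gap: 0.904
gripper_force: 0.0
```

Call:
carry_out --pt "0 0 0 0 0 0 0.2" --pt "0 0 0 0 0 0 0" --pt "0 0 0 0 0 0 -1" --pt "0 0 0 0 0 0 -1" --pt "0 0 0 0 0 0 -1" --pt "0 0 0 0 0 0 -1" --pt "0 0 0 0 0 0 -1"

```text
time_s: 16.28
eef_pos: [0.615, 0.2582, 0.0589]
tcp_rot: [0.0, 0.549, 0.836, -0.0]
force: [-0.6, -0.2, 1.9]
finger_gap: 0.473
gripper_force: 25.0
```

```bash
python3 - <<'E'
from h import *
c=get_calibration("wrist");go(.6179,-.0435,.2,23.4)
E
```

```text
t 16.28 q [-0.14  0.73 -0.54  1.59  0.44  0.94 -0.42] pos [0.615  0.2582 0.0589] shift(now axes) [-9.27 -3.9  -4.7 ] turn [-0.    0.   -0.03] | shift after turn [-9.27 -3.91 -4.7 ] gap 0.473 F [-0.6 -0.2  1.9]
```

Call:
carry_out --pt "0 0 -0.3 0 0 0 -1" --pt "0 0 -0.7 0 0 0 -1" --pt "0 0 -0.9 0 0 0 -1" --pt "0 0 -0.9 0 0 0 -1" --pt "0 0 -0.9 0 0 0 -1" --pt "-0.4 -0.2 -0.8 0 0 0 -1" --pt "-0.7 -0.3 -0.2 0 0 0 -1" --pt "-0.9 -0.38 0 0 0 0 -1" --pt "-0.9 -0.38 0 0 0 0 -1" --pt "-0.9 -0.38 0 0 0 0 -1"

```text
time_s: 17.12
eef_pos: [0.6147, 0.1329, 0.2003]
tcp_rot: [0.0, 0.549, 0.836, -0.0]
force: [1.2, -1.2, -2.1]
finger_gap: 0.473
gripper_force: 25.0
```

Call:
carry_out --pt "-0.9 -0.38 0 0 0 0 -1" --pt "-0.9 -0.38 0 0 0 0 -1" --pt "-0.9 -0.38 0 0 0 0 -1" --pt "-0.9 -0.38 0 0 0 0 -1" --pt "-0.9 -0.38 0 0 0 0 -1" --pt "-0.7 -0.29 0 0 0 0 -1" --pt "-0.27 -0.07 0 0 0 0 -1" --pt "0 0 0 0 0 0 -1" --pt "0 0 0 0 0 0 -1" --pt "0 0 0 0 0 0 -1"

```text
time_s: 17.95
eef_pos: [0.6178, -0.0411, 0.2]
tcp_rot: [-0.0, 0.548, 0.836, 0.001]
force: [-0.7, 0.4, -1.7]
finger_gap: 0.472
gripper_force: 25.0
```

```bash
python3 - <<'E'
from h import *
go(.6179,-.0435,.065,23.4)
E
```

```text
t 17.95 q [ 0.38  0.52 -0.59  1.59  0.31  1.13  0.12] pos [ 0.6178 -0.0411  0.2   ] shift(now axes) [-0.08 -0.03  4.5 ] turn [ 0.04 -0.07  0.1 ] | shift after turn [-0.07 -0.03  4.5 ] gap 0.472 F [-0.7  0.4 -1.7]
```

Call:
carry_out --pt "-0.08 -0.03 0 0 0 0 -1" --pt "0 0 0.7 0 0 0 -1" --pt "0 0 0.9 0 0 0 -1" --pt "0 0 0.9 0 0 0 -1" --pt "0 0 0.8 0 0 0 -1" --pt "0 0 0.6 0 0 0 -1" --pt "0 0 0.4 0 0 0 -1" --pt "0 0 0.2 0 0 0 -1" --pt "0 0 0 0 0 0 -1" --pt "0 0 0 0 0 0 -1"

```text
time_s: 18.78
eef_pos: [0.6187, -0.0453, 0.0654]
tcp_rot: [0.0, 0.549, 0.836, 0.0]
force: [0.5, 1.4, -2.0]
finger_gap: 0.473
gripper_force: 25.0
```

Call:
carry_out --pt "0 0 0.03 0 0 0 -1" --pt "0 0 0.01 0 0 0 -1" --pt "0 0 0 0 0 0 -1" --pt "0 0 0 0 0 0 -1"

```text
time_s: 19.12
eef_pos: [0.6182, -0.0461, 0.0639]
tcp_rot: [0.0, 0.549, 0.836, 0.0]
force: [-0.9, 0.3, -2.9]
finger_gap: 0.472
gripper_force: 25.0
```

Call:
carry_out --pt "0 0 0.03 0 0 0 -1" --pt "0 0 0.01 0 0 0 -1" --pt "0 0 0 0 0 0 -1"

```text
time_s: 19.37
eef_pos: [0.6183, -0.0461, 0.0633]
tcp_rot: [0.0, 0.549, 0.836, 0.0]
force: [-3.4, 0.6, 7.3]
finger_gap: 0.474
gripper_force: 25.0
```

Call:
carry_out --pt "0 0 -0.02 0 0 0 0.2" --pt "0 0 0 0 0 0 0.6" --pt "0 0 0 0 0 0 0.6" --pt "0 0 -0.4 0 0 0 0.6" --pt "0 0 -0.9 0 0 0 0.6" --pt "0 0 -1 0 0 0 0.6" --pt "0 0 -1 0 0 0 1" --pt "0 0 -1 0 0 0 1" --pt "0.5 0 -0.3 0 0 0 1" --pt "0.8 0 0 0 0 0 1"

```text
time_s: 20.2
eef_pos: [0.6049, -0.012, 0.2047]
tcp_rot: [0.003, 0.551, 0.834, 0.001]
force: [1.3, 0.7, -0.2]
finger_gap: 0.993
gripper_force: 0.0
```

Call:
carry_out --pt "1 0 0 0 0 0 1" --pt "1 0 0 0 0 0 1" --pt "1 0 0 0 0 0 1" --pt "1 0 0 0 0 0 1" --pt "1 0 0 0 0 0 1" --pt "1 -0.1 0 0 0 0 1" --pt "1 -0.1 0 0 0 0 1" --pt "1 -0.1 0 0 0 0 1" --pt "1 -0.07 0 0 0 0 1" --pt "0.9 0 0 0 0 0 1"

```text
time_s: 21.03
eef_pos: [0.4727, 0.2599, 0.2015]
tcp_rot: [-0.0, 0.549, 0.836, 0.0]
force: [0.7, 0.5, 0.4]
finger_gap: 0.997
gripper_force: 0.0
```

Call:
carry_out --pt "0 0 0 0 0 0 1" --pt "0 0 0 0 0 0 1" --pt "0 0 0 0 0 0 1" --pt "0 0 0 0 0 0 1"

```text
time_s: 21.37
eef_pos: [0.4751, 0.2569, 0.2009]
tcp_rot: [0.0, 0.55, 0.835, -0.0]
force: [0.9, -0.1, 0.1]
finger_gap: 0.999
gripper_force: 0.0
```

```bash
python3 - <<'E'
from h import *
im,c=look("w6.png");go(.475,.257,.2,23.4)
print(px([(.475,.257,.084)],c))
t=capture("top")[135:215,265:385];t=cv2.resize(t,(480,320),interpolation=cv2.INTER_CUBIC)
cv2.imwrite("pics/m6.png",np.vstack([cv2.copyMakeBorder(t,0,0,0,160,0),im[40:310,:]]))
E
```

```text
t 21.42 q [-0.09  0.41 -0.68  1.77  0.29  1.06 -0.47] pos [0.4752 0.2568 0.2009] shift(now axes) [ 0.01 -0.    0.03] turn [-0.01  0.04 -0.14] | shift after turn [ 0.01 -0.    0.03] gap 1.002 F [ 0.4  0.6 -0.5]
[[323.58384919 196.82013737]]
```

View pics/m6.png

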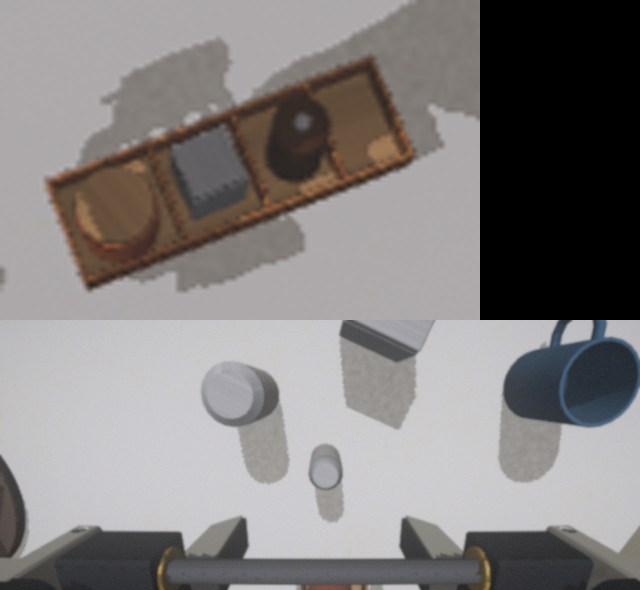

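Three things stand upright in the caddy. The slim shaker's cap is at (325,192) against a predicted (324,197), so the correction is about 4 mm along tool x.

Call:
carry_out --pt "0.12 0.04 0 0 0 0 1" --pt "0 0 0.8 0 0 0 1" --pt "0 0 0.9 0 0 0 1" --pt "0 0 0.9 0 0 0 1" --pt "0 0 0.9 0 0 0 1" --pt "0 0 0.9 0 0 0 1" --pt "0 0 0.6 0 0 0 1" --pt "0 0 0.2 0 0 0 0.8" --pt "0 0 0 0 0 0 0.5" --pt "0 0 0 0 0 0 0.3" --force 20

```text
time_s: 22.3
eef_pos: [0.4747, 0.2621, 0.0455]
tcp_rot: [0.0, 0.549, 0.836, 0.0]
force: [1.3, 0.3, -0.6]
finger_gap: 0.834
gripper_force: 0.0
```

Call:
carry_out --pt "0 0 0 0 0 0 0.1" --pt "0 0 0 0 0 0 -0.1" --pt "0 0 0 0 0 0 -0.2" --pt "0 0 0 0 0 0 -1" --pt "0 0 0 0 0 0 -1" --pt "0 0 0 0 0 0 -1" --pt "0 0 0 0 0 0 -1" --pt "0 0 0 0 0 0 -1"

```text
time_s: 22.97
eef_pos: [0.4745, 0.2619, 0.0451]
tcp_rot: [0.0, 0.549, 0.836, 0.0]
force: [0.2, 0.1, 3.1]
finger_gap: 0.389
gripper_force: 20.0
```

```bash
python3 - <<'E'
from h import *
go(.6417,-.0986,.22,23.4)
E
```

```text
t 22.97 q [-0.19  0.6  -0.58  1.93  0.47  0.75 -0.63] pos [0.4745 0.2619 0.0451] shift(now axes) [-13.24   0.35  -5.83] turn [ 0.02  0.   -0.04] | shift after turn [-13.24   0.34  -5.83] gap 0.389 F [0.2 0.1 3.1]
```

Call:
carry_out --pt "0 0 -0.3 0 0 0 -1" --pt "0 0 -0.7 0 0 0 -1" --pt "0 0 -0.9 0 0 0 -1" --pt "0 0 -0.9 0 0 0 -1" --pt "0 0 -0.9 0 0 0 -1" --pt "0 0 -0.9 0 0 0 -1" --pt "-0.5 0 -0.8 0 0 0 -1" --pt "-0.8 0 -0.4 0 0 0 -1" --pt "-1 0 0 0 0 0 -1" --pt "-1 0 0 0 0 0 -1"

```text
time_s: 23.8
eef_pos: [0.5138, 0.1707, 0.2206]
tcp_rot: [0.001, 0.548, 0.836, 0.001]
force: [1.0, -0.5, -1.2]
finger_gap: 0.393
gripper_force: 20.0
```

Call:
carry_out --pt "-1 0.05 0 0 0 0 -1" --pt "-1 0.05 0 0 0 0 -1" --pt "-1 0.05 0 0 0 0 -1" --pt "-1 0.05 0 0 0 0 -1" --pt "-1 0.05 0 0 0 0 -1" --pt "-1 0.05 0 0 0 0 -1" --pt "-1 0.05 0 0 0 0 -1" --pt "-1 0 0 0 0 0 -1" --pt "-1 0 0 0 0 0 -1" --pt "-0.6 0 0 0 0 0 -1"

```text
time_s: 24.63
eef_pos: [0.6377, -0.0934, 0.2188]
tcp_rot: [0.0, 0.551, 0.835, -0.001]
force: [-0.1, -0.5, -1.8]
finger_gap: 0.385
gripper_force: 20.0
```

Call:
carry_out --pt "-0.3 0 0 0 0 0 -1" --pt "0 0 0 0 0 0 -1" --pt "0 0 0 0 0 0 -1" --pt "0 0 0 0 0 0 -1"

```text
time_s: 24.97
eef_pos: [0.6404, -0.0951, 0.2192]
tcp_rot: [-0.0, 0.548, 0.836, 0.0]
force: [0.3, 0.5, -1.4]
finger_gap: 0.38
gripper_force: 20.0
```

```bash
python3 - <<'E'
from h import *
go(.6417,-.0986,.0515,23.4)
E
```

```text
t 24.97 q [ 0.43  0.55 -0.58  1.49  0.31  1.2   0.22] pos [ 0.6404 -0.0951  0.2192] shift(now axes) [-0.13 -0.01  5.59] turn [ 0.02 -0.07  0.11] | shift after turn [-0.12 -0.01  5.59] gap 0.38 F [ 0.3  0.5 -1.4]
```

Call:
carry_out --pt "-0.13 0 0 0 0 0 -1" --pt "0 0 0.8 0 0 0 -1" --pt "0 0 0.9 0 0 0 -1" --pt "0 0 0.9 0 0 0 -1" --pt "0 0 0.9 0 0 0 -1" --pt "0 0 0.9 0 0 0 -1" --pt "0 0 0.6 0 0 0 -1" --pt "0 0 0.4 0 0 0 -1" --pt "0 0 0.17 0 0 0 -1" --pt "0 0 0 0 0 0 -1"

```text
time_s: 25.8
eef_pos: [0.6425, -0.1004, 0.0516]
tcp_rot: [-0.0, 0.549, 0.836, 0.0]
force: [-0.2, -1.1, -0.5]
finger_gap: 0.391
gripper_force: 20.0
```

Call:
carry_out --pt "0 0 0.02 0 0 0 -1" --pt "0 0 0.02 0 0 0 -1" --pt "0 0 0 0 0 0 -1" --pt "0 0 0 0 0 0 -1"

```text
time_s: 26.13
eef_pos: [0.643, -0.1013, 0.0515]
tcp_rot: [0.001, 0.549, 0.836, 0.0]
force: [0.1, -0.4, -1.2]
finger_gap: 0.382
gripper_force: 20.0
```

Call:
carry_out --pt "0 0 0.03 0 0 0 -1" --pt "0 0 0.01 0 0 0 -1" --pt "0 0 0 0 0 0 -1" --pt "0 0 0 0 0 0 -1"

```text
time_s: 26.47
eef_pos: [0.6429, -0.1012, 0.05]
tcp_rot: [0.0, 0.549, 0.836, 0.0]
force: [-0.9, -0.8, 5.6]
finger_gap: 0.386
gripper_force: 20.0
```

Contact. I'll release, lift, and move aside towards the base for a check.

Call:
carry_out --pt "0 0 -0.02 0 0 0 0" --pt "0 0 0 0 0 0 0.4" --pt "0 0 0 0 0 0 0.4" --pt "0 0 -0.3 0 0 0 0.4" --pt "0 0 -0.8 0 0 0 0.4" --pt "0 0 -1 0 0 0 0.4" --pt "0 0 -1 0 0 0 0.6" --pt "0 0 -1 0 0 0 0.8" --pt "0 0 -0.9 0 0 0 1" --pt "0 -0.5 -0.3 0 0 0 1"

```text
time_s: 27.3
eef_pos: [0.632, -0.1049, 0.2143]
tcp_rot: [0.003, 0.548, 0.836, 0.003]
force: [0.3, 0.4, 1.1]
finger_gap: 0.938
gripper_force: 0.0
```

Call:
carry_out --pt "0 -0.9 0 0 0 0 1" --pt "0 -0.9 0 0 0 0 1" --pt "0 -0.9 0 0 0 0 1" --pt "0 -0.9 0 0 0 0 1" --pt "0 -0.8 0 0 0 0 1" --pt "0 -0.4 0 0 0 0 1" --pt "0 0 0 0 0 0 1" --pt "0 0 0 0 0 0 1" --pt "0 0 0 0 0 0 1"

```text
time_s: 28.05
eef_pos: [0.4978, -0.1636, 0.2095]
tcp_rot: [0.001, 0.549, 0.836, 0.001]
force: [0.0, 0.5, 0.0]
finger_gap: 0.998
gripper_force: 0.0
```

```bash
python3 - <<'E'
from h import *
s=capture("scene");t=capture("top")
cv2.imwrite("pics/m7.png",np.vstack([cv2.resize(t[110:280,150:490],(640,320)),cv2.resize(s[100:380,120:480],(360,280))[:, :].copy() if 0 else cv2.copyMakeBorder(s[100:380,120:480],0,0,0,280,0)]))
st=env.state();print(st["eef_pos"],st["time_s"],st["force"])
E
```

```text
[ 0.49776582 -0.16333177  0.20914967] 28.15 [0.29160121 0.75994986 0.32343236]
```

View pics/m7.png

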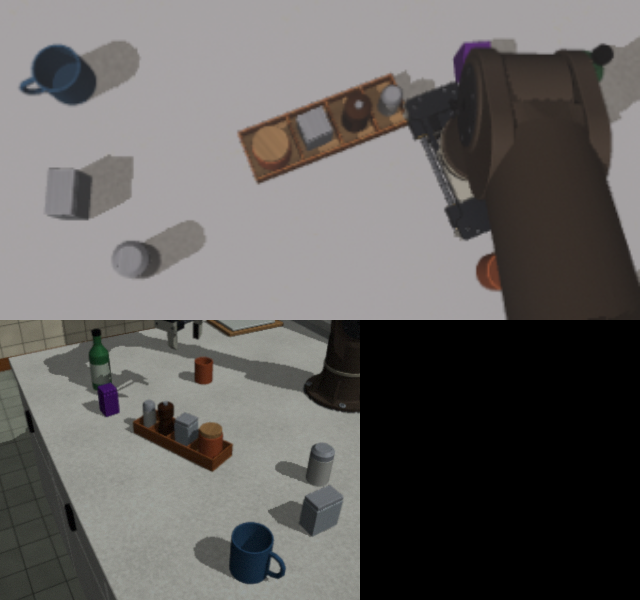

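All four stand upright in the right compartments, and everything else is where it was. I'm handing in.

```bash
python3 -c "
from workcell import env
print(env.sign_off())"
```

```text
the job is handed in; nothing more can be done
None
```

The job is handed in after about 28 s: the lidded jar, square tin, pepper mill and slim salt shaker stand upright in order from the widest to the narrowest compartment, and the look-alikes and bystanders look untouched in the final pictures.

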